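# Clear the serving board, wax its open joint, put the pen away

### The arm

A 7-joint arm with a two-finger parallel gripper is mounted at the origin on the work surface. World frame = base frame: x ahead of the robot, y to its left, z up, the work surface at z = 0. Lengths are in mm, angles in degrees, forces in N, time in s.
With the tool pointing down it reaches from about 400 to 925 mm from the base axis. Payload 5.6 kg.
Tool frame: the origin (TCP) lies midway between the tips of the shut fingers; the grasp point (between the pads) lies 19 mm behind it; z points along the fingers, y is the line along which they close (so a half turn about z gives the same grasp; the last joint's range is limited). The gripper opens to 85 mm and grips with 20 to 120 N. Pads are 22 mm wide; open, the fingers measure 114 mm over their backs; the gripper's body (76 mm by 85 mm) begins 54 mm behind the grasp point. The pads swing forward as they close: fully open they stand 13 mm farther back than shut.
Start: joints at [-77.693, 26.786, -0.665, 91.828, 0.344, 61.387, -3.226], TCP at [165.761, 628.515, 231.29] pointing down, gripper open.
Joint ranges: [-144.91, 144.91], [-17.63, 115.5], [-89.93, 88.59], [15.96, 139.68], [-74.01, 254.01], [8.47, 105.57], [-167.45, 167.45]. Speed limits (degrees/s): [147.25, 147.25, 180, 180, 180, 180, 180].

### API

Orientations are given as [roll, pitch, yaw] about the fixed x, y, z axes, in that order (R = Rz(yaw) Ry(pitch) Rx(roll)).
In Python, from plant import robot gives the robot as it stands.
- The arm moves only by the tool drive_tool, never from a script. Its arguments are lists of equal length, an entry for each row: "travel": the shift along the tool's x, y, z normalised to -1 to 1, where 1 is 1 m, a list of three; "rot": the turn, a rotation vector about the tool's x, y, z normalised to -1 to 1, where 1 is 180 degrees, a list of three; "jaw": the closure, from 0 (fully open) to 1 (shut). In form: {"travel": [[x, y, z], ...], "rot": [[wx, wy, wz], ...], "jaw": [jaw, ...]}. A call has 1 to 20 rows; each row is the pose to reach, as a shift and turn from the pose commanded when the call began, along the tool's axes at that moment, turning the shorter way round; what a row does not reach only later rows make up. A row lasts 1/8 s, in which the tool goes at most 62.5 mm and 10.7 degrees, less where a joint would pass 70% of its speed; a pose out of reach is approached as far as the arm can. A call with a number of a shift or a turn outside -1 to 1 is refused whole. A call with a gripper value outside its range is refused whole. The fingers move at their own pace and stop on an object; "newtons" is the grip in N (left out, the last holds). Time passes only in rows, so rows that repeat a pose let the fingers close. It gives the time, the measured TCP pose, the force, the opening and the grip force at its end, in the units of the state.
- robot.get_state(): the state, without advancing time (a new reading comes with each control period).
- robot.snapshot(name): name is "scene" or "top"; returns (picture, depth): 384x512x3 uint8, red, green, blue; 384x512 float32, mm along the optical axis (not along the pixel's ray), 0 where there is no reading.
- robot.get_calibration(name): a dict with "fx", "fy", "cx", "cy" (pixels), "world_from_camera" (4x4, takes a point from camera to world coordinates). Camera axes: x right, y down, z forward; pixel columns grow to the right and rows downward; lengths in mm; the calibration is good to about 2 mm. A picture is of the moment at which its call begins. get_calibration takes no time and is no camera call.
- robot.job_done(): hands the job in; it is judged then, once.
The state is a dict: "clock": time; "q": joint angles; "qd": joint speeds; "tau": joint torques, N m; "position": TCP position; "ee_rot": TCP orientation; "wrist_force": force on the tool from outside, world axes, zero at the start; "torque": the same for the moment, N m; "gripper_width": finger opening in mm; "gripper_force": force on a finger pad.
Only numpy, scipy, OpenCV 4.12 (cv2) and the standard library are available. Lean on these libraries where they do the work, as an engineer would, in place of code of your own. Each camera call takes 0.05 s, during which the arm holds its last target. There are 200 camera calls.

### The job

First clear the coasters off the serving board, laying each flat in a tray: those with a round tag are sound and go in the wooden tray, those with a bar-shaped tag are warped and go in the cardboard tray. Then take the wax pen and draw its tip, down inside the groove, slowly (about 2 cm a second) along the whole L-shaped joint between slate and wood, in one pass from the end by the brass stud round the corner to the other end. Stand the pen back upright in its stand, and leave the tumbler, pepper mill and sugar jar where they are.

Things in the scene. Friction and masses are not known exactly. Their poses are not given: they have to be found in the camera images.
- board: wooden serving board with a dark slate inlay, 230 (x) x 220 (y) x 22 mm, fixed. Origin: centre of underside, z up. An open L-shaped joint (groove 12 mm wide, 6 mm deep) with old pale filler on its floor parts slate and wood; its middle line in this frame (mm): (55,-110) to corner (55,55) to (-115,55). A flat brass stud at (98,-98) marks the end to begin at
- pen: wax pen, loose, standing upright in its stand, 118 mm long, 70 g. Origin: its tip; z runs up along the pen. From the tip up: nib 5 mm in diameter to 12 mm, shank 12 mm in diameter to 44 mm, steel collar 42 mm in diameter from 44 to 48 mm, black square handle 18 x 18 mm (sides along its x and y) from 48 to 118 mm
- pen_tip (a point): the end of the pen's nib
- stand: pen stand, dark wooden block 70 x 70 x 50 mm high, fixed, with a square hole 24 mm wide right through. Origin: centre of its underside, z up. The pen's collar rests on its top, so that the tip is then 6 mm above the origin
- tray_wood: low open dark wooden tray with a brass bail handle at each x end, outside 172 (x) x 152 (y) x 22 mm high, walls and floor 6 mm thick, fixed. Origin: centre of its underside, so its inner floor is 6 mm above; z up
- tray_card: low open plain cardboard tray with two small flaps, outside 172 (x) x 152 (y) x 22 mm high, walls and floor 6 mm thick, fixed. Origin: centre of its underside, so its inner floor is 6 mm above; z up
- seam0 (a point): point on the middle line of the joint at the marked end, level with the board's top face (the groove's floor is 6 mm lower), 15 mm in from the board's edge
- seam1 (a point): point on the middle line of the joint at the first third of the first leg, level with the board's top face (the groove's floor is 6 mm lower)
- seam2 (a point): point on the middle line of the joint at the second third of the first leg, level with the board's top face (the groove's floor is 6 mm lower)
- seam3 (a point): point on the middle line of the joint at the corner, level with the board's top face (the groove's floor is 6 mm lower)
- seam4 (a point): point on the middle line of the joint at the first third of the second leg, level with the board's top face (the groove's floor is 6 mm lower)
- seam5 (a point): point on the middle line of the joint at the second third of the second leg, level with the board's top face (the groove's floor is 6 mm lower)
- seam6 (a point): point on the middle line of the joint at the far end, level with the board's top face (the groove's floor is 6 mm lower), 15 mm in from the board's edge
- sound1: round cork coaster, 60 mm across and 10 mm thick, loose, with a round dark wooden tag (26 mm disc, 2 mm thick) in the middle of its top: a sound one. Origin: centre of its underside, z up. Starts lying on the serving board; may be absent (None)
- sound2: round cork coaster, 60 mm across and 10 mm thick, loose, with a round dark wooden tag (26 mm disc, 2 mm thick) in the middle of its top: a sound one. Origin: centre of its underside, z up. Starts lying on the serving board; may be absent (None)
- warped1: round cork coaster, 60 mm across and 10 mm thick, loose, with a bar-shaped dark wooden tag (48 x 10 mm, 2 mm thick, along its x) across its top: a warped one. Origin: centre of its underside, z up. Starts lying on the serving board; may be absent (None)
- warped2: round cork coaster, 60 mm across and 10 mm thick, loose, with a bar-shaped dark wooden tag (48 x 10 mm, 2 mm thick, along its x) across its top: a warped one. Origin: centre of its underside, z up. Starts lying on the serving board; may be absent (None)
- tumbler: child's tumbler, 72 mm across, 95 mm high, a bystander. Origin: centre of its underside
- pepper_mill: wooden pepper mill, 52 mm across, 155 mm high, a bystander. Origin: centre of its underside
- sugar_jar: white sugar jar, 72 mm across, 100 mm high, a bystander. Origin: centre of its underside

How it is judged (in metres and radians):
On the way, in this order (a step that is already met when the one before it is completed fails the run):
1. every coaster lies flat and released in its tray, before the joint is traced (x of sound1 in the frame of tray_wood between -0.062 and 0.062 m and y of sound1 in the frame of tray_wood between -0.052 and 0.052 m and z of sound1 in the frame of tray_wood between 0 and 0.026 m and angle between each of sound1, sound2, warped1, warped2's own z axis and vertical below 0.15 rad and linear speed of each of sound1, sound2, warped1, warped2 below 0.03 m/s and x of sound2 in the frame of tray_wood between -0.062 and 0.062 m and y of sound2 in the frame of tray_wood between -0.052 and 0.052 m and z of sound2 in the frame of tray_wood between 0 and 0.026 m and x of warped1 in the frame of tray_card between -0.062 and 0.062 m and y of warped1 in the frame of tray_card between -0.052 and 0.052 m and z of warped1 in the frame of tray_card between 0 and 0.026 m and x of warped2 in the frame of tray_card between -0.062 and 0.062 m and y of warped2 in the frame of tray_card between -0.052 and 0.052 m and z of warped2 in the frame of tray_card between 0 and 0.026 m and contact force between the fingers and sound1 below 0.1 N and contact force between the fingers and sound2 below 0.1 N and contact force between the fingers and warped1 below 0.1 N and contact force between the fingers and warped2 below 0.1 N), for 0.3 s.
2. pen tip down in the joint at the marked end (horizontal distance between pen_tip and seam0 below 0.008 m and z of pen_tip in the frame of board between 0.012 and 0.0205 m), for 0.1 s.
3. pen tip down in the joint at the first third of the first leg (horizontal distance between pen_tip and seam1 below 0.008 m and z of pen_tip in the frame of board between 0.012 and 0.0205 m), for 0.1 s.
4. pen tip down in the joint at the second third of the first leg (horizontal distance between pen_tip and seam2 below 0.008 m and z of pen_tip in the frame of board between 0.012 and 0.0205 m), for 0.1 s.
5. pen tip down in the joint at the corner (horizontal distance between pen_tip and seam3 below 0.008 m and z of pen_tip in the frame of board between 0.012 and 0.0205 m), for 0.1 s.
6. pen tip down in the joint at the first third of the second leg (horizontal distance between pen_tip and seam4 below 0.008 m and z of pen_tip in the frame of board between 0.012 and 0.0205 m), for 0.1 s.
7. pen tip down in the joint at the second third of the second leg (horizontal distance between pen_tip and seam5 below 0.008 m and z of pen_tip in the frame of board between 0.012 and 0.0205 m), for 0.1 s.
8. pen tip down in the joint at the far end (horizontal distance between pen_tip and seam6 below 0.008 m and z of pen_tip in the frame of board between 0.012 and 0.0205 m), for 0.1 s.
At the end, for the whole second after the job is handed in: Every coaster present lies flat (within 0.15 rad), at rest in its tray (centre within 62 mm along the tray's x, 52 mm along y); the pen is upright (within 0.12 rad) and at rest in its stand, collar down on the block (within 6 mm), axis within 9 mm of the hole's in x and y (x of sound1 in the frame of tray_wood between -0.062 and 0.062 m and y of sound1 in the frame of tray_wood between -0.052 and 0.052 m and z of sound1 in the frame of tray_wood between 0 and 0.026 m and angle between each of sound1, sound2, warped1, warped2's own z axis and vertical below 0.15 rad and linear speed of each of sound1, sound2, warped1, warped2, pen below 0.03 m/s and x of sound2 in the frame of tray_wood between -0.062 and 0.062 m and y of sound2 in the frame of tray_wood between -0.052 and 0.052 m and z of sound2 in the frame of tray_wood between 0 and 0.026 m and x of warped1 in the frame of tray_card between -0.062 and 0.062 m and y of warped1 in the frame of tray_card between -0.052 and 0.052 m and z of warped1 in the frame of tray_card between 0 and 0.026 m and x of warped2 in the frame of tray_card between -0.062 and 0.062 m and y of warped2 in the frame of tray_card between -0.052 and 0.052 m and z of warped2 in the frame of tray_card between 0 and 0.026 m and x of pen in the frame of stand between -0.009 and 0.009 m and y of pen in the frame of stand between -0.009 and 0.009 m and z of pen in the frame of stand below 0.012 m and angle between pen's own z axis and vertical below 0.12 rad); the robot touches nothing.
It fails at once if the pen moves faster than 8 cm/s with its tip down in the joint (x of pen_tip in the frame of board between -0.11 and 0.11 m and y of pen_tip in the frame of board between -0.105 and 0.105 m and z of pen_tip in the frame of board between 0.012 and 0.0205 m and linear speed of pen above 0.08 m/s).
It fails at once if the tumbler, pepper mill or sugar jar is moved more than 3 cm or tipped over (distance of any of tumbler, pepper_mill, sugar_jar from where it was at the start of the episode above 0.03 m or angle between any of tumbler, pepper_mill, sugar_jar's own z axis and vertical above 0.5 rad).
Of sound1, sound2, warped1, warped2 only 2 to 4 are there at a start; the rules pass over those that are not, and their reading is None.
At some moment in a run one of sound1, sound2, warped1, warped2 may be knocked a few centimetres aside while the robot is not near it.
It also fails if it takes over 210 s, if anything falls off the work surface, if the arm or the gripper's body presses on something with over 40 N, if the wrist force passes 120 N, or if a joint passes its speed limit or range.

## Working session

There is one attempt and no reset: what is moved stays moved. The work goes in short steps, Python scripts to look and compute and a tool call to move; the robot and the scene stay as the last step left them, time stands still between calls to the robot, and variables do not carry over. Pictures are saved under pics/ and viewed, at most 14 in all, crops included, and the job is handed in when it is done.

Besides the shell and the picture viewer there is one more tool, called as name(argument=value, ...) on one line, values as JSON. drive_tool: Moves the arm, as the interface text tells. Its arguments: {"type":"object","properties":{"travel":{"type":"array","items":{"type":"array","items":{"type":"number","minimum":-1,"maximum":1}}},"rot":{"type":"array","items":{"type":"array","items":{"type":"number","minimum":-1,"maximum":1}}},"jaw":{"type":"array","items":{"type":"number"}},"newtons":{"type":"number"}},"required":["travel","rot","jaw"]}

```bash
ls; mkdir -p pics; python3 - <<'E'
from plant import robot
import cv2, numpy as np
for n in ("scene","top"):
    im,d=robot.snapshot(n); cv2.imwrite(f"pics/{n}0.png",im[...,::-1]); np.savez(f"{n}0.npz",im=im,d=d)
    c=robot.get_calibration(n); print(n,{k:np.round(v,3).tolist() for k,v in c.items()}); print((d>0).mean())
print(robot.get_state())
E
```

```text
pics
scene {'fx': 374.501, 'fy': 374.501, 'cx': 255.965, 'cy': 197.533, 'world_from_camera': [[-0.585, 0.52, -0.622, 1223.994], [0.811, 0.387, -0.44, 377.959], [0.012, -0.762, -0.648, 723.464], [0.0, 0.0, 0.0, 1.0]]}
0.9729563395182291
top {'fx': 420.628, 'fy': 420.628, 'cx': 252.927, 'cy': 186.747, 'world_from_camera': [[0.02, -0.986, 0.165, 458.985], [-1.0, -0.02, 0.003, -56.193], [0.001, -0.165, -0.986, 1028.221], [0.0, 0.0, 0.0, 1.0]]}
0.9958953857421875
{'clock': 0.1, 'q': array([-77.69328612,  26.83171258,  -0.66452749,  91.87749797,
         0.34497096,  61.38725819,  -3.22434706]), 'qd': array([ 0.01473612, -0.14084265,  0.07943548, -0.05272213,  0.09724667,
       -0.04134239, -0.03471268]), 'tau': array([ 7.05213224e-04, -5.33522093e+01,  2.13107775e-02, -2.51959687e+01,
        1.14453700e-02,  4.37605981e-03,  6.05235286e-06]), 'position': array([165.65516491, 627.99611755, 230.41161535]), 'ee_rot': array([-1.79905811e+02,  7.93553392e-03,  1.65227634e+02]), 'wrist_force': array([-0.21127823,  0.04331239,  0.21203633]), 'torque': array([0.02766983, 0.00849553, 0.01513365]), 'gripper_force': 0.0, 'gripper_width': 85.22045688358556}
```

View pics/scene0.png

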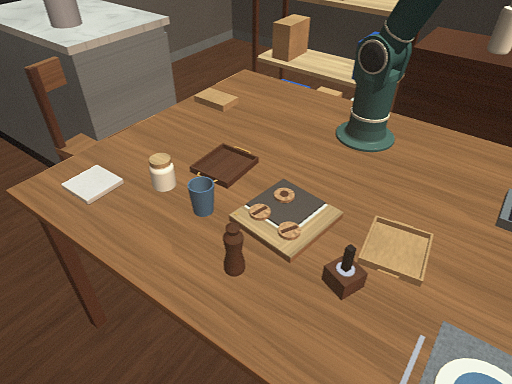

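View pics/top0.png

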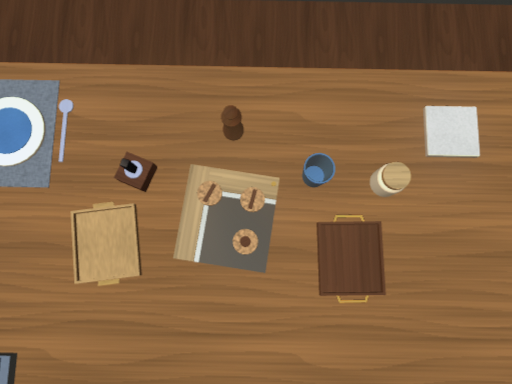

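The scene view shows the board in the middle with one round-tagged coaster (284,195) and two bar-tagged ones (260,212) and (289,231). In the top view these are at (245,242), (252,199) and (210,193). The pen stand is at (135,172), the card tray at (106,243) and the wooden tray at (350,258).

```bash
cat > h.py <<'E'
import numpy as np, cv2
from plant import robot
def cal(n):
    c=robot.get_calibration(n); return c,np.array(c["world_from_camera"])
def ray(n,uv):
    c,T=cal(n); uv=np.atleast_2d(uv).astype(float)
    r=np.c_[(uv[:,0]-c["cx"])/c["fx"],(uv[:,1]-c["cy"])/c["fy"],np.ones(len(uv))]
    return T[:3,3],r@T[:3,:3].T
def plane(n,uv,z):
    o,r=ray(n,uv); return o+r*((z-o[2])/r[:,2])[:,None]
def tri(uv1,uv2):
    o1,r1=ray("scene",uv1); o2,r2=ray("top",uv2); out=[]
    for a,b in zip(r1,r2):
        s=np.linalg.lstsq(np.c_[a,-b],o2-o1,rcond=None)[0]
        p,q=o1+s[0]*a,o2+s[1]*b; out.append(np.r_[(p+q)/2,np.linalg.norm(p-q)])
    return np.array(out)
def cloud(n,d):
    c,T=cal(n); v,u=np.mgrid[:384,:512]
    P=np.stack([(u-c["cx"])/c["fx"]*d,(v-c["cy"])/c["fy"]*d,d],-1)
    return P@T[:3,:3].T+T[:3,3]
def zoom(im,x0,y0,x1,y1,k,f):
    cv2.imwrite(f,cv2.resize(im[y0:y1,x0:x1,::-1],None,fx=k,fy=k,interpolation=cv2.INTER_CUBIC))
E
python3 - <<'E'
from h import *
t=np.load("top0.npz");s=np.load("scene0.npz")
zoom(t["im"],60,90,290,290,3,"pics/tz.png")
zoom(s["im"],180,170,440,310,3,"pics/sz.png")
P=cloud("top",t["d"])
for nm,uv in dict(table=(300,330),slate=(225,225),woodL=(190,235),woodT=(250,182),c1=(210,186),c2=(246,198),snd=(238,242),cardfloor=(106,243),woodfloor=(350,258),standtop=(120,168),groove=(201,240)).items(): print(nm,P[uv[1],uv[0]].round(1))
P=cloud("scene",s["d"])
for nm,uv in dict(slate=(300,212),coaster=(284,189),woodfl=(225,165),cardfl=(397,250)).items(): print(nm,P[uv[1],uv[0]].round(1))
E
```

```text
table [ 292.5 -171.    -2.8]
slate [533.7  11.4  20.1]
woodL [508.1  93.6  23.4]
woodT [639.8 -46.2  17.9]
c1 [625.7  49.6  31.7]
c2 [598.2 -37.6  32.7]
snd [493.6 -21.1  30. ]
cardfloor [485.7 297.8   5.6]
woodfloor [ 461.8 -289.4    6.7]
standtop [661.8 263.1  49.4]
groove [497.   67.6  18.2]
slate [528.3  36.   22. ]
coaster [476.7 -50.   28.7]
woodfl [ 461.9 -287.9    5.4]
cardfl [486.  300.8   3.6]
```

View pics/tz.png

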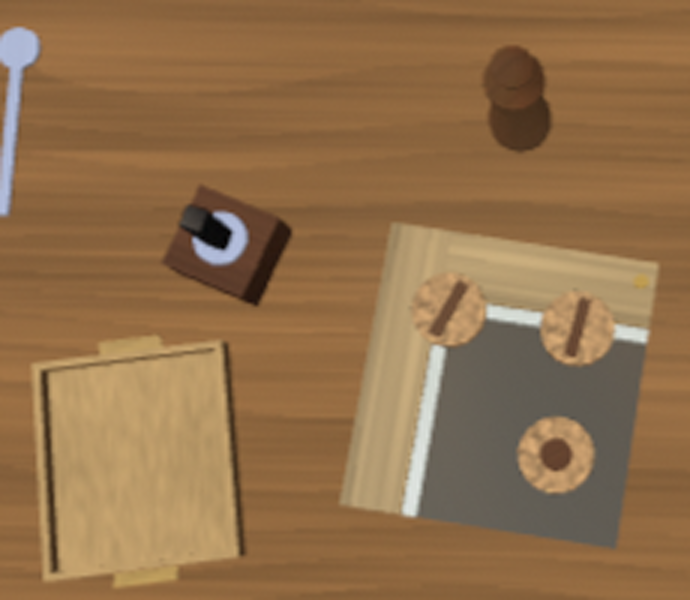

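View pics/sz.png

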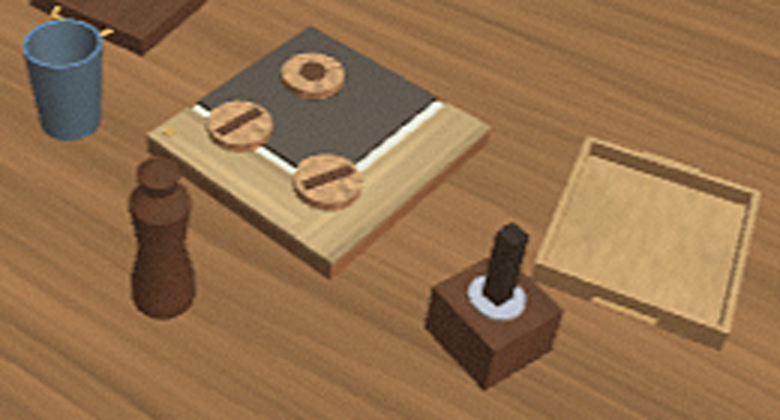

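The zooms confirm two warped coasters and one sound coaster. The brass stud is at the board's far right corner, about (273,184) in the top view. The joint's corner lies partly under the near warped coaster. Next I'll measure everything by ray casting.

```bash
cat >> h.py <<'E'
def tags(n,im,roi):
    """coasters: cork contour centre and dark tag centroid, inside roi x0,y0,x1,y1"""
    x0,y0,x1,y1=roi; hsv=cv2.cvtColor(im,cv2.COLOR_RGB2HSV)
    return hsv[y0:y1,x0:x1]
E
python3 - <<'E'
from h import *
t=np.load("top0.npz");s=np.load("scene0.npz")
for n,im,pts in (("top",t["im"],dict(cork=(206,188),cork2=(240,236),tag=(210,193),tag2=(245,242),wood=(190,235),wood2=(250,182),slate=(225,225),fill=(203,235),cardt=(106,243),pen=(125,163),collar=(139,170),stand=(120,175),mill=(232,117),woodt=(350,258),table=(300,330))),("scene",s["im"],dict(cork=(284,201),tag=(284,194),wood=(320,225),slate=(300,212),pen=(349,255),collar=(340,268),stand=(345,285),cardt=(397,250)))):
    hsv=cv2.cvtColor(im,cv2.COLOR_RGB2HSV)
    for k,(u,v) in pts.items(): print(n,k,im[v,u],hsv[v,u])
E
```

```text
top cork [186 147 103] [ 16 114 186]
top cork2 [160 126  89] [ 16 113 160]
top tag [109  77  55] [ 12 126 109]
top tag2 [102  68  48] [ 11 135 102]
top wood [178 154 113] [ 19  93 178]
top wood2 [178 153 110] [ 19  97 178]
top slate [100  94  85] [ 18  38 100]
top fill [164 165 158] [ 34  11 165]
top cardt [187 154 104] [ 18 113 187]
top pen [63 58 54] [13 36 63]
top collar [177 188 217] [112  47 217]
top stand [94 62 44] [ 11 136  94]
top mill [94 63 38] [ 13 152  94]
top woodt [101  67  46] [ 11 139 101]
top table [137  99  60] [ 15 143 137]
scene cork [122  84  54] [ 13 142 122]
scene tag [112  77  62] [  9 114 112]
scene wood [185 158 115] [ 18  96 185]
scene slate [105  95  86] [ 14  46 105]
scene pen [52 39 33] [ 9 93 52]
scene collar [152 157 167] [110  23 167]
scene stand [111  76  56] [ 11 126 111]
scene cardt [201 165 114] [ 18 110 201]
```

```bash
cat > meas.py <<'E'
from h import *
def big(m,k=1):
    c=cv2.findContours(m.astype(np.uint8),cv2.RETR_EXTERNAL,cv2.CHAIN_APPROX_NONE)[0]
    return sorted(c,key=cv2.contourArea)[::-1][:k]
def roi(m,x0,y0,x1,y1):
    o=np.zeros_like(m); o[y0:y1,x0:x1]=m[y0:y1,x0:x1]; return o
def cents(m,n):
    q=cv2.connectedComponentsWithStats(m.astype(np.uint8))
    a=q[2][1:,4]; i=np.argsort(-a)[:n]; return [(q[3][1:][j].round(1),a[j],q[1]==j+1) for j in i]
if __name__=="__main__":
    t=np.load("top0.npz");s=np.load("scene0.npz")
    H={n:cv2.cvtColor(x["im"],cv2.COLOR_RGB2HSV).astype(int) for n,x in (("top",t),("scene",s))}
    R={"top":(190,172,272,256),"scene":(242,184,304,242)}; C={}
    for n,h in H.items():
        m=roi((h[...,2]<125)&(h[...,1]>85)&(h[...,0]<25),*R[n])
        m=cv2.morphologyEx(m.astype(np.uint8),cv2.MORPH_OPEN,np.ones((2,2)))
        C[n]=cents(m,3)
        for c,a,mm in C[n]: print(n,"tag",c,a)
    P=cloud("top",cv2.medianBlur(t["d"],5)); z=P[...,2]
    def rect(nm,m,zz):
        c=big(cv2.morphologyEx(m.astype(np.uint8),cv2.MORPH_OPEN,np.ones((3,3))))[0]
        w=plane("top",c[:,0].astype(float),zz)[:,:2].astype(np.float32)
        print(nm,[np.round(v,1) for v in cv2.minAreaRect(w)],len(c)); return c
    rect("board",roi(z>13,168,158,285,278),22)
    rect("card",roi(z>13,60,198,148,292),22)
    rect("woodtray",roi(z>13,308,212,392,305),22)
    rect("stand",roi((z>38)&(z<60),105,145,165,200),50)
    h=H["top"]; f=roi((h[...,1]<35)&(h[...,2]>135),190,180,285,270)
    for nm,r in (("legA",(222,185,240,215)),("legA2",(267,185,280,215)),("legB",(190,215,215,262))):
        v,u=np.nonzero(roi(f,*r)); w=plane("top",np.c_[u,v],16)[:,:2]; l=cv2.fitLine(w.astype(np.float32),cv2.DIST_L2,0,.01,.01).ravel()
        print(nm,len(u),l.round(3),np.degrees(np.arctan2(l[1],l[0])).round(1))
    for n in H:
        h=H[n]; rr={"top":(110,145,165,200),"scene":(318,240,372,300)}[n]
        pen=cents(roi((h[...,2]<75),*rr),1)[0]; col=cents(roi((h[...,0]>95)&(h[...,2]>120),*rr),1)[0]
        c=big(col[2]|pen[2])[0]
        print(n,"pen",pen[:2],"collar",col[:2],cv2.boundingRect(big(pen[2])[0]),cv2.minAreaRect(big(col[2])[0]))
    for w in ((C["scene"],C["top"]),):pass
E
python3 meas.py
```

```text
top tag [245.7 242.3] 81
top tag [209.9 193.9] 64
top tag [253. 200.] 61
scene tag [253.2 234.9] 115
scene tag [289.7 229.8] 43
scene tag [260.4 211.2] 40
board [array([553.6,   8.6]), array([220.1, 230. ]), np.float64(82.2)] 360
card [array([491.1, 296.8]), array([180. , 154.8]), np.float64(8.3)] 418
woodtray [array([ 466.1, -317.7]), array([181.7,  92.2]), np.float64(2.4)] 286
stand [array([657.5, 230.8]), array([73.7, 70.5]), np.float64(67.8)] 127
legA 89 [1.38000e-01 9.90000e-01 6.07578e+02 3.44000e-01] 82.1
legA2 43 [ 1.70000e-01  9.85000e-01  5.94396e+02 -9.76540e+01] 80.2
legB 256 [ 9.91000e-01 -1.37000e-01  5.01724e+02  6.99500e+01] -7.8
top pen (array([148.5, 177.5]), np.int32(165)) collar (array([134.3, 170.2]), np.int32(160)) (140, 164, 17, 28) ((133.48672485351562, 169.80088806152344), (15.33375072479248, 17.873695373535156), 41.18592834472656)
scene pen (array([332.6, 282.6]), np.int32(317)) collar (array([344.9, 270. ]), np.int32(126)) (322, 266, 23, 34) ((344.8499755859375, 269.4499816894531), (18.973661422729492, 11.70042610168457), 18.43494987487793)
```

```bash
python3 - <<'E'
from meas import *
t=np.load("top0.npz");s=np.load("scene0.npz")
print("snd,wA,wB,collar,pentop\n",tri([(284.3,194),(289.7,229.8),(260.4,211.2),(346,269),(351.3,246)],[(245.7,242.3),(209.9,193.9),(253,200),(133.3,169.3),(124.3,161.7)]).round(1))
print(plane("top",[(245.7,242.3),(209.9,193.9),(253,200)],34).round(1))
print("pen",plane("top",[(133.3,169.3)],54).round(1),plane("top",[(124.3,161.7)],124).round(1),plane("scene",[(346,269)],54).round(1),plane("scene",[(351.3,246)],124).round(1))
print("mill",plane("top",[(231,117)],155).round(1),"jar",plane("top",[(397,176)],100).round(1),"tumbler",plane("top",[(319,168)],95).round(1))
h=cv2.cvtColor(t["im"],cv2.COLOR_RGB2HSV).astype(int)
m=roi((h[...,2]<118)&(h[...,1]>100),312,217,392,300)
c=big(cv2.morphologyEx(m.astype(np.uint8),cv2.MORPH_OPEN,np.ones((3,3))))[0]
print("wtray",cv2.minAreaRect(plane("top",c[:,0].astype(float),22)[:,:2].astype(np.float32)))
# board edge/stand with colour in scene view for check
h=cv2.cvtColor(s["im"],cv2.COLOR_RGB2HSV).astype(int)
P=cloud("scene",cv2.medianBlur(s["d"],5))
for nm,r,lo,hi in (("board",(225,175,348,262),12,24),("stand",(318,255,372,300),43,57)):
    m=roi((P[...,2]>lo)&(P[...,2]<hi),*r); c=big(m)[0]
    print(nm,cv2.minAreaRect(P[c[:,0,1],c[:,0,0],:2].astype(np.float32)))
E
```

```text
snd,wA,wB,collar,pentop
 [[493.2 -38.8  26.2   0.9]
 [607.1  50.4  24.9   1.5]
 [594.1 -53.4  24.8   2.4]
 [659.  231.7  49.7   0.9]
 [659.8 230.2 126.6   1.4]]
[[493.2 -39.3  34. ]
 [606.2  48.8  34. ]
 [593.5 -54.4  34. ]]
pen [[658.3 230.   54. ]] [[660.7 230.3 124. ]] [[662.4 233.   54. ]] [[656.9 230.1 124. ]]
mill [[757.4  -3.4 155. ]] jar [[ 645.5 -377.1  100. ]] tumbler [[ 661.4 -202.6   95. ]]
wtray ((463.0030212402344, -286.0475158691406), (170.12228393554688, 155.4094696044922), 2.0880818367004395)
board ((555.04541015625, 5.072441101074219), (223.52008056640625, 239.67811584472656), 82.0807113647461)
stand ((659.9773559570312, 230.02053833007812), (70.96788024902344, 72.74781799316406), 68.7779312133789)
```

drive_tool(travel=[[-0.487,-0.562,0.081],[-0.487,-0.562,0.081],[-0.487,-0.562,0.081],[-0.487,-0.562,0.081],[-0.487,-0.562,0.081],[-0.487,-0.562,0.081],[-0.487,-0.562,0.081],[-0.487,-0.562,0.081],[-0.487,-0.562,0.081],[-0.487,-0.562,0.081],[-0.487,-0.562,0.081],[-0.487,-0.562,0.081],[-0.487,-0.562,0.081],[-0.487,-0.562,0.081],[-0.487,-0.562,0.081],[-0.487,-0.562,0.081]], rot=[[0,0,-0.082],[0,0,-0.082],[0,0,-0.082],[0,0,-0.082],[0,0,-0.082],[0,0,-0.082],[0,0,-0.082],[0,0,-0.082],[0,0,-0.082],[0,0,-0.082],[0,0,-0.082],[0,0,-0.082],[0,0,-0.082],[0,0,-0.082],[0,0,-0.082],[0,0,-0.082]], jaw=[0.15,0.15,0.15,0.15,0.15,0.15,0.15,0.15,0.15,0.15,0.15,0.15,0.15,0.15,0.15,0.15], newtons=30)

```text
clock: 2.1
position: [493.1, -37.7, 150.5]
ee_rot: [180.0, 0.0, -179.9]
wrist_force: [-0.6, 0.0, 0.2]
gripper_width: 72.7
gripper_force: 0.0
```

drive_tool(travel=[[0,0,0.06],[0,0,0.09],[0,0,0.105],[0,0,0.115],[0,0,0.122],[0,0,0.127],[0,0,0.13],[0,0,0.13],[0,0,0.13]], rot=[[0,0,0],[0,0,0],[0,0,0],[0,0,0],[0,0,0],[0,0,0],[0,0,0],[0,0,0],[0,0,0]], jaw=[0.15,0.15,0.15,0.15,0.15,0.15,0.15,0.15,0.15])

```text
clock: 3.22
position: [493.5, -39.2, 20.5]
ee_rot: [180.0, 0.0, 180.0]
wrist_force: [-0.5, 0.6, 0.2]
gripper_width: 72.7
gripper_force: 0.0
```

```bash
python3 - <<'E'
from h import *
im,d=robot.snapshot("scene"); zoom(im,215,130,355,250,5,"pics/g1.png"); print(robot.get_state()["position"])
E
```

```text
[493.5491731  -39.08983459  20.54493136]
```

View pics/g1.png

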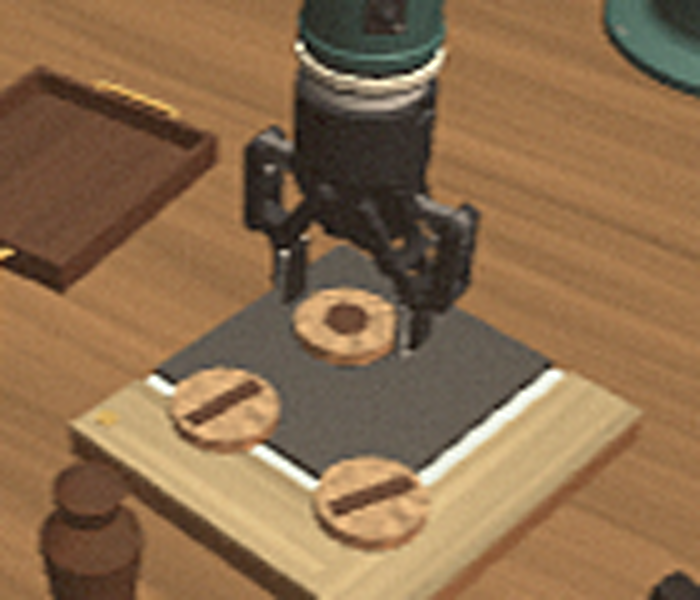

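The picture shows the fingers straddling the round-tagged coaster (crop 345,325), evenly on both sides. Next I close and lift.

drive_tool(travel=[[0,0,0],[0,0,0],[0,0,0],[0,0,0],[0,0,0],[0,0,-0.02],[0,0,-0.06],[0,0,-0.1],[0,0,-0.1],[0,0,-0.1]], rot=[[0,0,0],[0,0,0],[0,0,0],[0,0,0],[0,0,0],[0,0,0],[0,0,0],[0,0,0],[0,0,0],[0,0,0]], jaw=[0.5,0.5,0.5,0.5,0.5,0.5,0.5,0.5,0.5,0.5], newtons=30)

```text
clock: 4.53
position: [492.9, -38.9, 119.9]
ee_rot: [180.0, -0.0, 180.0]
wrist_force: [-0.5, -0.1, -0.8]
gripper_width: 58.3
gripper_force: 32.5
```

```bash
python3 - <<'E'
from h import *
im,d=robot.snapshot("scene"); zoom(im,215,130,355,250,5,"pics/g2.png"); print(robot.get_state()["position"],robot.get_state()["gripper_width"])
print("card",plane("top",[(70.7,211.7),(135,203.3),(141,275),(75,283.3)],22).round(1),plane("top",[(70.7,211.7),(135,203.3),(141,275),(75,283.3)],22).mean(0))
E
```

```text
[492.51603763 -38.91391925 119.4158638 ] 58.02256159365718
card [[558.  382.6  22. ]
 [581.4 229.7  22. ]
 [412.7 204.4  22. ]
 [390.6 357.2  22. ]] [485.69048373 293.46661584  22.        ]
```

View pics/g2.png

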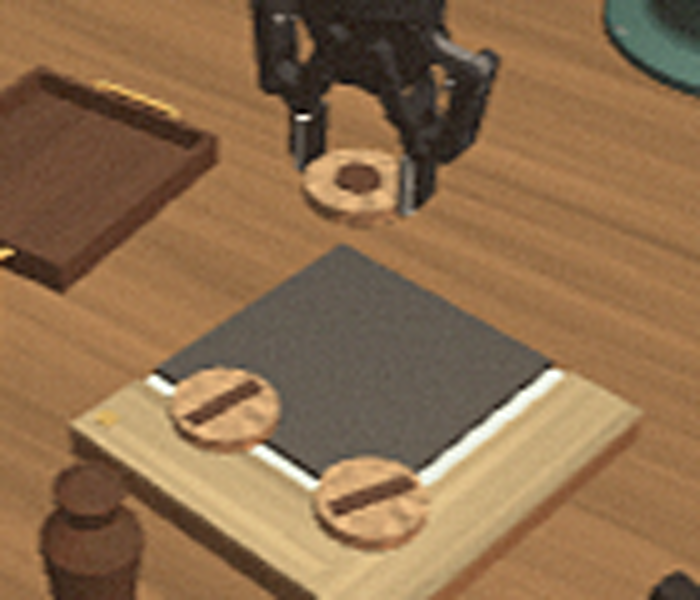

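The coaster is held level, at (348,185) in the crop, with the tray clear to the left. I carry it to the wooden tray.

drive_tool(travel=[[0.005,-0.04,0],[0.012,-0.09,0],[0.018,-0.14,0],[0.024,-0.19,0],[0.029,-0.23,0],[0.03,-0.247,0],[0.03,-0.247,0.02],[0.03,-0.247,0.06],[0.03,-0.247,0.085],[0.03,-0.247,0.1],[0.03,-0.247,0.108],[0.03,-0.247,0.114],[0.03,-0.247,0.114],[0.03,-0.247,0.114]], rot=[[0,0,0],[0,0,0],[0,0,0],[0,0,0],[0,0,0],[0,0,0],[0,0,0],[0,0,0],[0,0,0],[0,0,0],[0,0,0],[0,0,0],[0,0,0],[0,0,0]], jaw=[0.5,0.5,0.5,0.5,0.5,0.5,0.5,0.5,0.5,0.5,0.5,0.5,0.5,0.5])

```text
clock: 6.32
position: [463.7, -286.3, 6.9]
ee_rot: [-180.0, 0.1, 180.0]
wrist_force: [-0.1, 0.5, -0.2]
gripper_width: 58.1
gripper_force: 32.5
```

drive_tool(travel=[[0,0,0.001],[0,0,0.001],[0,0,0.001],[0,0,0.001],[0,0,-0.02],[0,0,-0.07],[0,0,-0.12],[0,0.05,-0.145],[0,0.1,-0.145],[0,0.1,-0.145]], rot=[[0,0,0],[0,0,0],[0,0,0],[0,0,0],[0,0,0],[0,0,0],[0,0,0],[0,0,0],[0,0,0],[0,0,0]], jaw=[0.5,0.15,0.15,0.15,0.15,0.15,0.15,0.15,0.15,0.15])

```text
clock: 7.58
position: [463.7, -181.8, 151.5]
ee_rot: [179.9, 0.0, -179.6]
wrist_force: [-0.5, -0.7, -0.3]
gripper_width: 72.2
gripper_force: 0.0
```

```bash
cat > look.py <<'E'
from meas import *
import sys
a,_=robot.snapshot("top"); b,_=robot.snapshot("scene")
n=sys.argv[1]; cv2.imwrite(f"pics/{n}.png",np.hstack([a[100:300,60:400],b[130:330,190:450]])[...,::-1])
h=cv2.cvtColor(a,cv2.COLOR_RGB2HSV).astype(int)
m=roi((h[...,2]<125)&(h[...,1]>85)&(h[...,0]<25),180,168,276,262)
for c,ar,mm in cents(cv2.morphologyEx(m.astype(np.uint8),cv2.MORPH_OPEN,np.ones((2,2))),3): print(c,ar,plane("top",[c],34).round(1))
print(robot.get_state()["position"],robot.get_state()["clock"])
E
python3 look.py l1
```

```text
[210. 194.] 61 [[605.9  48.6  34. ]]
[253.1 200. ] 60 [[593.5 -54.7  34. ]]
[ 463.41919521 -185.94217309  151.45917493] 7.675
```

View pics/l1.png

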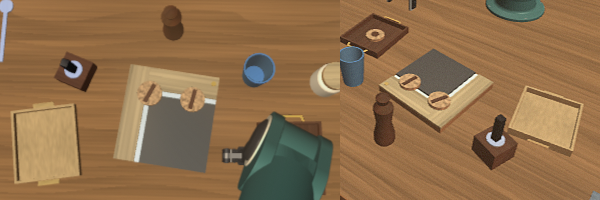

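The sound coaster lies flat in the wooden tray (crop 375,34). The two warped ones have not moved. Next is the warped one by the stud.

drive_tool(travel=[[-0.05,0.05,0],[-0.09,0.09,0],[-0.12,0.12,0],[-0.13,0.132,0.03],[-0.13,0.132,0.08],[-0.13,0.132,0.105],[-0.13,0.132,0.118],[-0.13,0.132,0.126],[-0.13,0.132,0.131],[-0.13,0.132,0.131],[-0.13,0.132,0.131]], rot=[[0,0,0],[0,0,0],[0,0,0],[0,0,0],[0,0,0],[0,0,0],[0,0,0],[0,0,0],[0,0,0],[0,0,0],[0,0,0]], jaw=[0.15,0.15,0.15,0.15,0.15,0.15,0.15,0.15,0.15,0.15,0.15])

```text
clock: 9.05
position: [593.9, -54.1, 21.1]
ee_rot: [180.0, 0.1, 180.0]
wrist_force: [-0.5, -0.0, 0.4]
gripper_width: 73.0
gripper_force: 0.0
```

drive_tool(travel=[[0,0,0],[0,0,0],[0,0,0],[0,0,0],[0,0,0],[0,0,-0.02],[0,0,-0.06],[0,0,-0.11],[0,0,-0.13],[0,0,-0.13]], rot=[[0,0,0],[0,0,0],[0,0,0],[0,0,0],[0,0,0],[0,0,0],[0,0,0],[0,0,0],[0,0,0],[0,0,0]], jaw=[0.5,0.5,0.5,0.5,0.5,0.5,0.5,0.5,0.5,0.5], newtons=30)

```text
clock: 10.3
position: [594.7, -54.2, 153.1]
ee_rot: [180.0, 0.3, 180.0]
wrist_force: [-0.2, -0.5, -1.5]
gripper_width: 58.2
gripper_force: 32.5
```

drive_tool(travel=[[0.018,0.045,0],[0.038,0.095,0],[0.06,0.145,0],[0.08,0.195,0],[0.1,0.245,0],[0.122,0.295,0],[0.138,0.334,0],[0.142,0.344,0],[0.142,0.344,0.03],[0.142,0.344,0.08],[0.142,0.344,0.115],[0.142,0.344,0.13],[0.142,0.344,0.139],[0.142,0.344,0.145],[0.142,0.344,0.145],[0.142,0.344,0.145]], rot=[[0,0,0],[0,0,0],[0,0,0],[0,0,0],[0,0,0],[0,0,0],[0,0,0],[0,0,0],[0,0,0],[0,0,0],[0,0,0],[0,0,0],[0,0,0],[0,0,0],[0,0,0],[0,0,0]], jaw=[0.5,0.5,0.5,0.5,0.5,0.5,0.5,0.5,0.5,0.5,0.5,0.5,0.5,0.5,0.5,0.5])

```text
clock: 12.3
position: [451.8, 290.3, 6.0]
ee_rot: [179.9, 0.1, 180.0]
wrist_force: [0.0, 0.8, -0.3]
gripper_width: 58.1
gripper_force: 32.5
```

drive_tool(travel=[[0,0,0.001],[0,0,0.001],[0,0,0.001],[0,0,0.001],[0,0,-0.02],[0,0,-0.07],[0,0,-0.12],[0,0,-0.145],[0,0,-0.145]], rot=[[0,0,0],[0,0,0],[0,0,0],[0,0,0],[0,0,0],[0,0,0],[0,0,0],[0,0,0],[0,0,0]], jaw=[0.5,0.15,0.15,0.15,0.15,0.15,0.15,0.15,0.15])

```text
clock: 13.42
position: [452.5, 290.8, 152.4]
ee_rot: [179.8, 0.2, 180.0]
wrist_force: [-0.5, 0.6, -0.4]
gripper_width: 72.6
gripper_force: 0.0
```

```bash
python3 look.py l2
```

```text
[209.9 194. ] 63 [[605.9  48.8  34. ]]
[450.94683337 289.72882053 149.76533213] 13.525
```

View pics/l2.png

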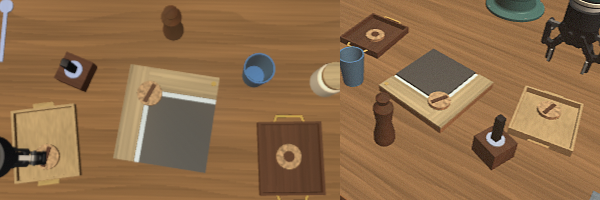

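The first warped coaster lies in the cardboard tray (crop 52,157; scene part 548,110). Now the last one.

drive_tool(travel=[[-0.03,-0.046,0],[-0.06,-0.093,0],[-0.09,-0.14,0],[-0.12,-0.187,0],[-0.145,-0.226,0],[-0.154,-0.241,0.02],[-0.154,-0.241,0.07],[-0.154,-0.241,0.105],[-0.154,-0.241,0.118],[-0.154,-0.241,0.126],[-0.154,-0.241,0.131],[-0.154,-0.241,0.131],[-0.154,-0.241,0.131]], rot=[[0,0,0],[0,0,0],[0,0,0],[0,0,0],[0,0,0],[0,0,0],[0,0,0],[0,0,0],[0,0,0],[0,0,0],[0,0,0],[0,0,0],[0,0,0]], jaw=[0.15,0.15,0.15,0.15,0.15,0.15,0.15,0.15,0.15,0.15,0.15,0.15,0.15])

```text
clock: 15.15
position: [606.0, 49.0, 20.2]
ee_rot: [180.0, 0.1, 180.0]
wrist_force: [0.4, 0.0, 0.4]
gripper_width: 72.7
gripper_force: 0.0
```

drive_tool(travel=[[0,0,0],[0,0,0],[0,0,0],[0,0,0],[0,0,0],[0,0,-0.02],[0,0,-0.06],[0,0,-0.11],[0,0,-0.13],[0,0,-0.13]], rot=[[0,0,0],[0,0,0],[0,0,0],[0,0,0],[0,0,0],[0,0,0],[0,0,0],[0,0,0],[0,0,0],[0,0,0]], jaw=[0.5,0.5,0.5,0.5,0.5,0.5,0.5,0.5,0.5,0.5], newtons=30)

```text
clock: 16.4
position: [606.2, 49.1, 151.2]
ee_rot: [179.9, 0.2, 180.0]
wrist_force: [-0.1, 0.3, -0.7]
gripper_width: 58.1
gripper_force: 32.4
```

drive_tool(travel=[[0.016,0.05,0],[0.032,0.1,0],[0.049,0.15,0],[0.065,0.2,0],[0.079,0.24,0],[0.082,0.251,0],[0.082,0.251,0.03],[0.082,0.251,0.08],[0.082,0.251,0.115],[0.082,0.251,0.13],[0.082,0.251,0.139],[0.082,0.251,0.145],[0.082,0.251,0.145],[0.082,0.251,0.145]], rot=[[0,0,0],[0,0,0],[0,0,0],[0,0,0],[0,0,0],[0,0,0],[0,0,0],[0,0,0],[0,0,0],[0,0,0],[0,0,0],[0,0,0],[0,0,0],[0,0,0]], jaw=[0.5,0.5,0.5,0.5,0.5,0.5,0.5,0.5,0.5,0.5,0.5,0.5,0.5,0.5])

```text
clock: 18.15
position: [523.9, 300.2, 5.1]
ee_rot: [180.0, 0.1, 180.0]
wrist_force: [0.4, -0.6, -0.9]
gripper_width: 58.1
gripper_force: 32.6
```

drive_tool(travel=[[0,0,0.001],[0,0,0.001],[0,0,0.001],[0,0,0.001],[0,0,-0.02],[0,0,-0.07],[0,0,-0.12],[0,0,-0.16],[0.05,-0.1,-0.16],[0.05,-0.13,-0.16],[0.05,-0.13,-0.16],[0.05,-0.13,-0.16]], rot=[[0,0,0],[0,0,0],[0,0,0],[0,0,0],[0,0,0],[0,0,0],[0,0,0],[0,0,0],[0,0,0],[0,0,0],[0,0,0],[0,0,0]], jaw=[0.5,0.15,0.15,0.15,0.15,0.15,0.15,0.15,0.15,0.15,0.15,0.15])

```text
clock: 19.65
position: [473.9, 169.5, 165.6]
ee_rot: [179.9, 0.1, 179.9]
wrist_force: [-0.2, 0.3, -0.7]
gripper_width: 72.3
gripper_force: 0.0
```

```bash
python3 look.py l3; python3 - <<'E'
from meas import *
a,_=robot.snapshot("top"); b,_=robot.snapshot("scene")
A=cv2.resize(a[140:290,60:200],None,fx=4,fy=4,interpolation=2); B=cv2.resize(b[180:330,310:380],None,fx=4,fy=4,interpolation=2)[:600]
A=A[:600]; cv2.imwrite("pics/l3z.png",np.hstack([A[:,:500],B[:,:280]])[...,::-1])
E
```

```text
[474.13069219 171.6034806  165.04763564] 19.75
```

View pics/l3z.png

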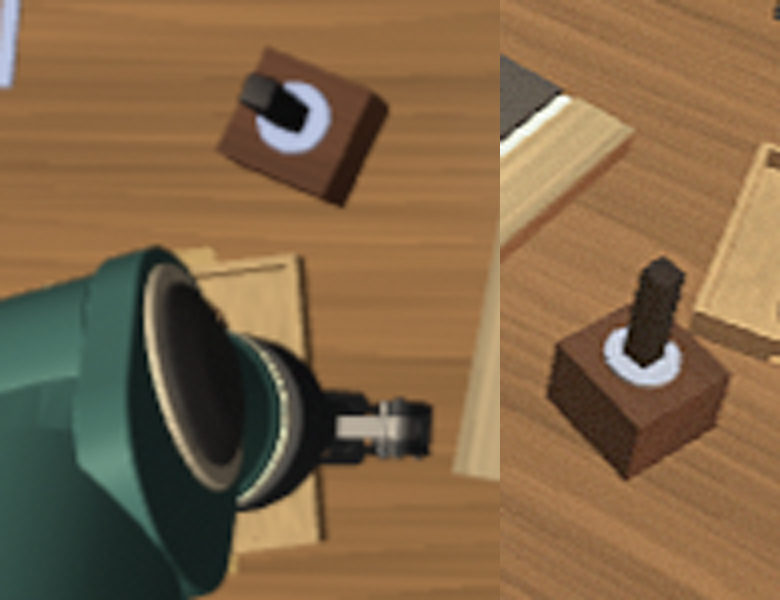

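The zoom shows the pen upright in the stand, collar at about (293,118) and handle top at (262,90). Its handle sides run roughly parallel to the block's. I approach with the gripper turned to match.

drive_tool(travel=[[-0.05,0.015,0],[-0.1,0.032,0],[-0.15,0.05,0],[-0.185,0.06,0],[-0.185,0.06,0],[-0.185,0.06,0.03],[-0.185,0.06,0.06],[-0.185,0.06,0.085],[-0.185,0.06,0.097],[-0.185,0.06,0.097],[-0.185,0.06,0.097]], rot=[[0,0,0.03],[0,0,0.07],[0,0,0.11],[0,0,0.122],[0,0,0.122],[0,0,0.122],[0,0,0.122],[0,0,0.122],[0,0,0.122],[0,0,0.122],[0,0,0.122]], jaw=[0.15,0.15,0.15,0.15,0.15,0.15,0.15,0.15,0.15,0.15,0.15])

```text
clock: 21.22
position: [659.0, 230.2, 68.5]
ee_rot: [179.9, 0.1, 158.0]
wrist_force: [0.2, -0.2, 0.7]
gripper_width: 72.6
gripper_force: 0.0
```

drive_tool(travel=[[0,0,0],[0,0,0],[0,0,0],[0,0,0],[0,0,0],[0,0,0],[0,0,0],[0,0,0]], rot=[[0,0,0],[0,0,0],[0,0,0],[0,0,0],[0,0,0],[0,0,0],[0,0,0],[0,0,0]], jaw=[0.7,0.9,0.9,0.9,0.9,0.9,0.9,0.9], newtons=60)

```text
clock: 22.22
position: [658.7, 230.0, 67.7]
ee_rot: [180.0, 0.0, 158.0]
wrist_force: [-0.7, -0.3, 4.5]
gripper_width: 17.2
gripper_force: 58.8
```

```bash
python3 look.py l4; python3 -c "
from plant import robot; print(robot.get_state())"
```

```text
[658.74367162 229.99366624  67.80356595] 22.325
{'clock': 22.325, 'q': array([-35.40221494,  42.58539999,  19.92273897,  91.45094464,
       -17.77796583,  49.06156872,  59.4215856 ]), 'qd': array([-0.09278441,  0.01879508, -0.02300039, -0.00651014,  0.06283517,
        0.00192768, -0.08627909]), 'tau': array([ 9.34622786e-02, -5.79621434e+01,  6.36508539e+00, -1.91295576e+01,
       -1.06711494e-03, -1.61570278e-01,  4.20511831e-03]), 'position': array([658.74367162, 229.99366624,  67.80356595]), 'ee_rot': array([1.79964249e+02, 3.32931439e-02, 1.58028549e+02]), 'wrist_force': array([-0.94275481,  0.5629759 ,  5.21647061]), 'torque': array([-0.0164037 ,  0.10832688, -0.0408749 ]), 'gripper_force': 58.76861214637756, 'gripper_width': 17.71768139640661}
```

View pics/l4.png

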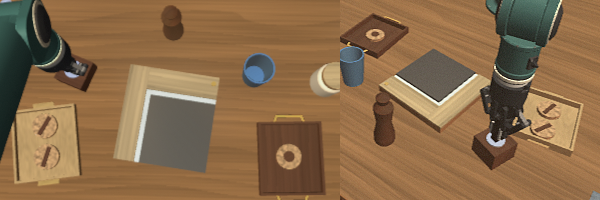

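All three coasters lie in their trays. The gripper holds the pen handle (width 17.7 mm), and the groove is now clear. I lift the pen and measure the joint.

drive_tool(travel=[[0,0,-0.01],[0,0,-0.025],[0,0,-0.045],[0,0,-0.07],[0,0,-0.1],[0,0,-0.12],[0,0,-0.12],[0,0,-0.12]], rot=[[0,0,0],[0,0,0],[0,0,0],[0,0,0],[0,0,0],[0,0,0],[0,0,0],[0,0,0]], jaw=[0.9,0.9,0.9,0.9,0.9,0.9,0.9,0.9])

```text
clock: 23.32
position: [657.7, 229.8, 186.4]
ee_rot: [-179.9, -0.1, 158.0]
wrist_force: [-0.0, -0.6, -0.2]
gripper_width: 17.5
gripper_force: 58.4
```

```bash
python3 - <<'E'
from meas import *
im={n:robot.snapshot(n) for n in ("top","scene")}
np.savez("c1.npz",top=im["top"][0],scene=im["scene"][0])
for n,RA,RB,zz in (("top",(212,180,274,216),(190,208,216,262),16),("scene",(246,198,300,232),(302,190,330,228),16)):
    h=cv2.cvtColor(im[n][0],cv2.COLOR_RGB2HSV).astype(int)
    f=(h[...,1]<45)&(h[...,2]>140); L=[]
    for r in (RA,RB):
        v,u=np.nonzero(roi(f,*r)); w=plane(n,np.c_[u,v],zz)[:,:2].astype(np.float32)
        l=cv2.fitLine(w,cv2.DIST_HUBER,0,.01,.01).ravel(); L.append(l); print(n,len(u),l.round(3),np.degrees(np.arctan2(l[1],l[0])).round(2))
    a,b=L; s=np.linalg.solve(np.c_[a[:2],-b[:2]],b[2:]-a[2:]); print("corner",(a[2:]+s[0]*a[:2]).round(1))
    P=cloud(n,cv2.medianBlur(im[n][1],5)); 
P=cloud("top",cv2.medianBlur(im["top"][1],5)); c=big(cv2.morphologyEx(roi(P[...,2]>13,172,158,285,278).astype(np.uint8),cv2.MORPH_OPEN,np.ones((3,3))))[0]
print(cv2.minAreaRect(plane("top",c[:,0].astype(float),22)[:,:2].astype(np.float32)))
b=im["scene"][0]; zoom(b,310,180,400,300,5,"pics/pen.png"); s=robot.get_state(); print(s["position"],s["gripper_width"],s["wrist_force"])
E
```

```text
top 321 [ 1.36000e-01  9.91000e-01  6.03926e+02 -2.86270e+01] 82.17
top 294 [ 9.90000e-01 -1.40000e-01  5.10284e+02  6.90440e+01] -8.02
corner [615.3  54.2]
scene 137 [ 7.60000e-02  9.97000e-01  6.00305e+02 -3.27360e+01] 85.64
scene 92 [ 9.92000e-01 -1.29000e-01  5.06016e+02  6.77650e+01] -7.39
corner [607.   54.7]
((553.4984130859375, 8.76385498046875), (220.49842834472656, 230.08563232421875), 82.24335479736328)
[657.56941436 229.65805574 185.77224667] 17.44563039229624 [ 0.17018937 -0.35020838 -0.06328853]
```

View pics/pen.png

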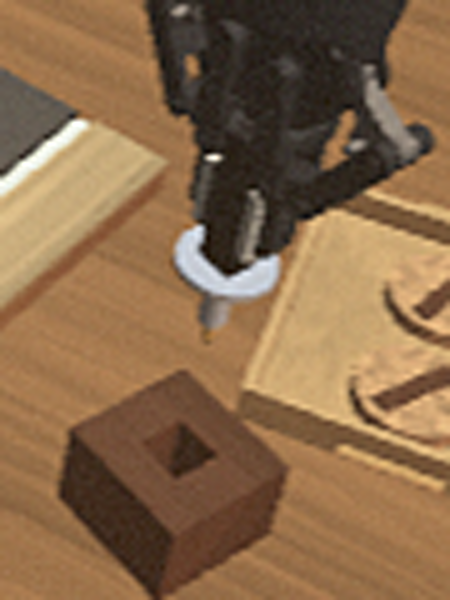

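The pen hangs near vertical with its tip at crop (208,340). The empty square hole is at crop (180,448). I carry the pen over seam0 with the tool lined up to the board, at about 5 cm tip height.

drive_tool(travel=[[-0.008,-0.04,0],[-0.016,-0.08,0],[-0.024,-0.125,0],[-0.033,-0.17,0],[-0.042,-0.215,0],[-0.051,-0.26,0.01],[-0.058,-0.3,0.03],[-0.062,-0.318,0.05],[-0.063,-0.323,0.065],[-0.063,-0.323,0.074],[-0.063,-0.323,0.074],[-0.063,-0.323,0.074]], rot=[[0,0,-0.01],[0,0,-0.02],[0,0,-0.03],[0,0,-0.04],[0,0,-0.05],[0,0,-0.06],[0,0,-0.07],[0,0,-0.078],[0,0,-0.078],[0,0,-0.078],[0,0,-0.078],[0,0,-0.078]], jaw=[0.9,0.9,0.9,0.9,0.9,0.9,0.9,0.9,0.9,0.9,0.9,0.9])

```text
clock: 24.92
position: [596.7, -92.1, 113.8]
ee_rot: [180.0, 0.1, 172.2]
wrist_force: [0.4, 0.8, -0.5]
gripper_width: 17.4
gripper_force: 58.5
```

```bash
python3 - <<'E'
from meas import *
im={n:robot.snapshot(n)[0] for n in ("top","scene")}; np.savez("c2.npz",**im)
a,b=im["top"],im["scene"]
A=cv2.resize(a[150:270,160:290],None,fx=3,fy=3,interpolation=2);B=cv2.resize(b[170:270,210:330],None,fx=3.3333,fy=3.6,interpolation=2)
B=cv2.resize(b[160:240,215:320],None,fx=4,fy=4,interpolation=2); B=np.vstack([B,np.zeros((40,420,3),np.uint8)])
cv2.imwrite("pics/hov.png",np.hstack([A,B])[...,::-1])
s=robot.get_state(); print(s["position"],s["ee_rot"])
c,T=cal("scene"); 
def proj(n,p):
    c,T=cal(n); q=np.linalg.inv(T)@np.r_[p,1]; return (q[0]/q[2]*c["fx"]+c["cx"],q[1]/q[2]*c["fy"]+c["cy"])
for n in ("top","scene"): print(n,"pred tip",proj(n,s["position"]-[0,0,61.8]),"prev tip in scene",proj("scene",[657.6,229.7,124.]))
print("hole scene",plane("scene",[(346,269.6)],50))
h=cv2.cvtColor(a,cv2.COLOR_RGB2HSV).astype(int); m=(h[...,2]<125)&(h[...,1]>85)&(h[...,0]<25)
m=cv2.morphologyEx(m.astype(np.uint8),cv2.MORPH_OPEN,np.ones((2,2)))
for c,ar,_ in cents(roi(m,80,212,132,270),2): print("card tags",c,ar,plane("top",[c],18).round(1))
st=cents(roi((h[...,2]<125)&(h[...,1]>85),108,145,165,200),1)[0]; print(st[:2])
E
```

```text
[596.63996112 -92.54263744 113.97782275] [1.79983963e+02 7.66943509e-02 1.72131082e+02]
top pred tip (np.float64(269.3036990936883), np.float64(197.9692446757764)) prev tip in scene (np.float64(351.0012912079527), np.float64(246.10215865422686))
scene pred tip (np.float64(248.03188413150463), np.float64(198.59431145166437)) prev tip in scene (np.float64(351.0012912079527), np.float64(246.10215865422686))
hole scene [[660.6164237  232.90253433  50.        ]]
card tags [104.7 226.6] 64 [[524.3 299.6  18. ]]
card tags [106.5 257.5] 62 [[451.4 289.7  18. ]]
(array([135.7, 171.6]), np.int32(1039))
```

View pics/hov.png

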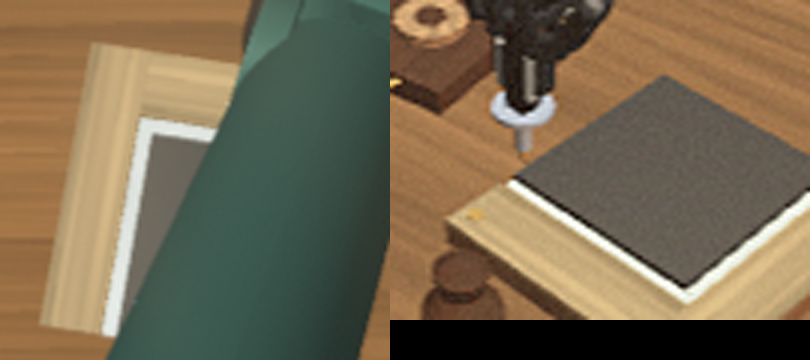

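```bash
python3 - <<'E'
from meas import *
px=np.array([(230,214.3),(343.3,212.7),(284,179)])-(0.7,1.9)
print(plane("scene",px,22).round(1)[:,:2]-np.array([(652.3,-116),(454.7,133.6),(424.5,-84.4)]))
b=np.load("c1.npz")["scene"]; h=cv2.cvtColor(b,cv2.COLOR_RGB2HSV).astype(int)
# slate edge beside the joint: slate mask lower boundary at z=22
m=roi((h[...,1]<65)&(h[...,2]<125)&(h[...,2]>60),235,175,340,240); c=big(m)[0]
q=cv2.approxPolyDP(c,4,True)[:,0].astype(float); print(q.tolist()); w=plane("scene",q-(0.7,1.9),22)[:,:2]
R=np.array([[.9905,-.1374],[.1374,.9905]]); print(((w-[553.5,8.8])@R.T).round(1))
t=np.load("c1.npz")["top"]; h=cv2.cvtColor(t,cv2.COLOR_RGB2HSV).astype(int)
m=roi((h[...,1]<65)&(h[...,2]<125)&(h[...,2]>60),190,180,285,275); c=big(m)[0]
q=cv2.approxPolyDP(c,4,True)[:,0].astype(float); w=plane("top",q,22)[:,:2]; print(((w-[553.5,8.8])@R.T).round(1))
E
```

```text
[[-6.2 -4.1]
 [-1.4 -4.6]
 [-3.  -2.9]]
[[283.0, 179.0], [247.0, 205.0], [289.0, 231.0], [324.0, 202.0]]
[[-115.3 -115.6]
 [  49.1 -109. ]
 [  45.2   43.2]
 [-115.4   39.8]]
[[  46.    45.3]
 [-113.2   46. ]
 [-114.2 -109.1]
 [  45.9 -108.7]]
```

drive_tool(travel=[[0.002,0,0.01],[0.002,0,0.018],[0.002,0,0.024],[0.002,0,0.026],[0.002,0,0.026],[0.002,0,0.026]], rot=[[0,0,0],[0,0,0],[0,0,0],[0,0,0],[0,0,0],[0,0,0]], jaw=[0.9,0.9,0.9,0.9,0.9,0.9])

```text
clock: 25.78
position: [594.2, -93.1, 87.5]
ee_rot: [180.0, 0.0, 172.1]
wrist_force: [0.4, 1.2, -0.1]
gripper_width: 17.3
gripper_force: 58.5
```

```bash
python3 - <<'E'
from meas import *
b=robot.snapshot("scene")[0]; zoom(b,225,175,305,235,10,"pics/near.png")
s=robot.get_state(); print(s["position"],s["ee_rot"],s["wrist_force"])
E
```

```text
[594.21519181 -93.03265245  87.55667437] [1.79995570e+02 3.20115722e-02 1.72062380e+02] [-0.12209938 -0.23185649  0.02548615]
```

View pics/near.png

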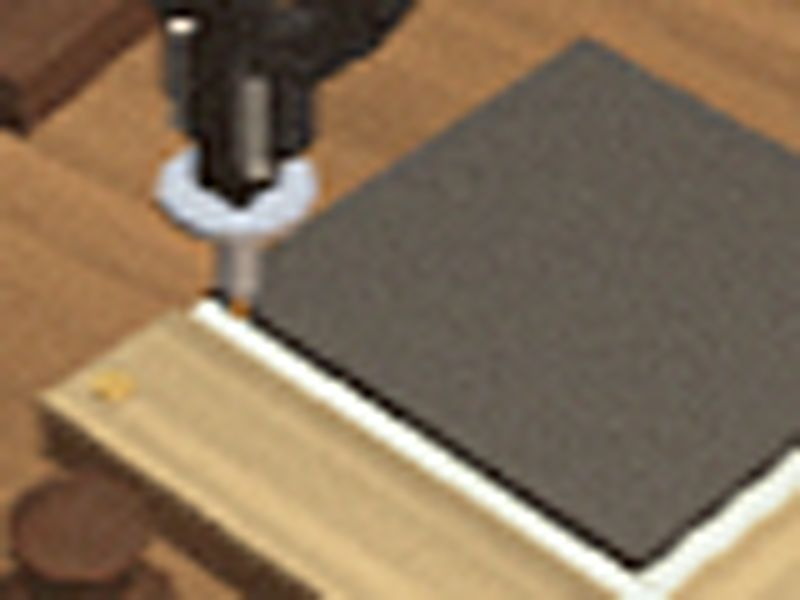

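The tip (crop 240,312) hangs right over the groove, which at that column spans rows 307–346. Lowering 8 mm centres it in the groove. I go down gently.

drive_tool(travel=[[0,0,0.002],[0,0,0.004],[0,0,0.006],[0,0,0.007],[0,0,0.008],[0,0,0.008],[0,0,0.008]], rot=[[0,0,0],[0,0,0],[0,0,0],[0,0,0],[0,0,0],[0,0,0],[0,0,0]], jaw=[0.9,0.9,0.9,0.9,0.9,0.9,0.9])

```text
clock: 26.7
position: [594.0, -93.0, 79.3]
ee_rot: [180.0, 0.0, 172.1]
wrist_force: [1.0, 1.1, -0.5]
gripper_width: 17.3
gripper_force: 58.5
```

drive_tool(travel=[[0,0,0.001],[0,0,0.002],[0,0,0.0025],[0,0,0.0025],[0,0,0.0025]], rot=[[0,0,0],[0,0,0],[0,0,0],[0,0,0],[0,0,0]], jaw=[0.9,0.9,0.9,0.9,0.9])

```text
clock: 27.32
position: [594.2, -93.0, 77.5]
ee_rot: [180.0, 0.0, 172.1]
wrist_force: [-1.3, -0.0, 5.0]
gripper_width: 17.3
gripper_force: 59.3
```

Upward force of 5 N at TCP 77.5 means the tip has touched the groove's floor, as expected. I raise 1.5 mm and trace the first leg.

drive_tool(travel=[[0,0.0025,-0.0015],[0,0.005,-0.0015],[0,0.0075,-0.0015],[0,0.01,-0.0015],[0,0.0125,-0.0015],[0,0.015,-0.0015],[0,0.0175,-0.0015],[0,0.02,-0.0015],[0,0.0225,-0.0015],[0,0.025,-0.0015],[0,0.0275,-0.0015],[0,0.03,-0.0015],[0,0.0325,-0.0015],[0,0.035,-0.0015],[0,0.0375,-0.0015],[0,0.04,-0.0015],[0,0.0425,-0.0015],[0,0.045,-0.0015],[0,0.0475,-0.0015],[0,0.05,-0.0015]], rot=[[0,0,0],[0,0,0],[0,0,0],[0,0,0],[0,0,0],[0,0,0],[0,0,0],[0,0,0],[0,0,0],[0,0,0],[0,0,0],[0,0,0],[0,0,0],[0,0,0],[0,0,0],[0,0,0],[0,0,0],[0,0,0],[0,0,0],[0,0,0]], jaw=[0.9,0.9,0.9,0.9,0.9,0.9,0.9,0.9,0.9,0.9,0.9,0.9,0.9,0.9,0.9,0.9,0.9,0.9,0.9,0.9])

```text
clock: 29.82
position: [600.9, -43.3, 78.3]
ee_rot: [180.0, 0.0, 172.1]
wrist_force: [-0.6, -0.0, -0.7]
gripper_width: 16.8
gripper_force: 58.6
```

drive_tool(travel=[[0,0.0025,0],[0,0.005,0],[0,0.0075,0],[0,0.01,0],[0,0.0125,0],[0,0.015,0],[0,0.0175,0],[0,0.02,0],[0,0.0225,0],[0,0.025,0],[0,0.0275,0],[0,0.03,0],[0,0.0325,0],[0,0.035,0],[0,0.0375,0],[0,0.04,0],[0,0.0425,0],[0,0.045,0],[0,0.0475,0],[0,0.05,0]], rot=[[0,0,0],[0,0,0],[0,0,0],[0,0,0],[0,0,0],[0,0,0],[0,0,0],[0,0,0],[0,0,0],[0,0,0],[0,0,0],[0,0,0],[0,0,0],[0,0,0],[0,0,0],[0,0,0],[0,0,0],[0,0,0],[0,0,0],[0,0,0]], jaw=[0.9,0.9,0.9,0.9,0.9,0.9,0.9,0.9,0.9,0.9,0.9,0.9,0.9,0.9,0.9,0.9,0.9,0.9,0.9,0.9])

```text
clock: 32.33
position: [607.8, 6.2, 78.3]
ee_rot: [180.0, 0.0, 172.1]
wrist_force: [-0.3, -1.0, -2.4]
gripper_width: 17.3
gripper_force: 58.6
```

drive_tool(travel=[[0,0.0025,0],[0,0.005,0],[0,0.0075,0],[0,0.01,0],[0,0.0125,0],[0,0.015,0],[0,0.0175,0],[0,0.02,0],[0,0.0225,0],[0,0.025,0],[0,0.0275,0],[0,0.03,0],[0,0.0325,0],[0,0.035,0],[0,0.0375,0],[0,0.04,0],[0,0.0425,0],[0,0.045,0],[0,0.0475,0],[0,0.049,0]], rot=[[0,0,0],[0,0,0],[0,0,0],[0,0,0],[0,0,0],[0,0,0],[0,0,0],[0,0,0],[0,0,0],[0,0,0],[0,0,0],[0,0,0],[0,0,0],[0,0,0],[0,0,0],[0,0,0],[0,0,0],[0,0,0],[0,0,0],[0,0,0]], jaw=[0.9,0.9,0.9,0.9,0.9,0.9,0.9,0.9,0.9,0.9,0.9,0.9,0.9,0.9,0.9,0.9,0.9,0.9,0.9,0.9])

```text
clock: 34.83
position: [614.6, 54.8, 78.3]
ee_rot: [180.0, 0.0, 172.1]
wrist_force: [0.4, 0.4, -0.3]
gripper_width: 17.2
gripper_force: 58.6
```

```bash
python3 - <<'E'
from meas import *
b=robot.snapshot("scene")[0]; zoom(b,255,190,345,250,8,"pics/corner.png")
s=robot.get_state(); print(s["position"],s["wrist_force"])
E
```

```text
[614.58633756  55.03724001  78.28544379] [1.10483319 0.61195563 0.07685571]
```

View pics/corner.png

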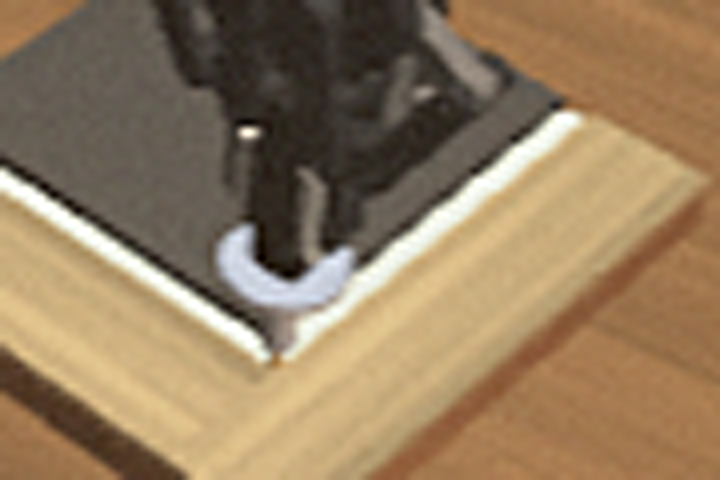

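The nib (crop 275,360) is at the joint's corner with almost no side force. Now the second leg along tool x.

drive_tool(travel=[[0.0025,0,0],[0.005,0,0],[0.0075,0,0],[0.01,0,0],[0.0125,0,0],[0.015,0,0],[0.0175,0,0],[0.02,0,0],[0.0225,0,0],[0.025,0,0],[0.0275,0,0],[0.03,0,0],[0.0325,0,0],[0.035,0,0],[0.0375,0,0],[0.04,0,0],[0.0425,0,0],[0.045,0,0],[0.0475,0,0],[0.05,0,0]], rot=[[0,0,0],[0,0,0],[0,0,0],[0,0,0],[0,0,0],[0,0,0],[0,0,0],[0,0,0],[0,0,0],[0,0,0],[0,0,0],[0,0,0],[0,0,0],[0,0,0],[0,0,0],[0,0,0],[0,0,0],[0,0,0],[0,0,0],[0,0,0]], jaw=[0.9,0.9,0.9,0.9,0.9,0.9,0.9,0.9,0.9,0.9,0.9,0.9,0.9,0.9,0.9,0.9,0.9,0.9,0.9,0.9])

```text
clock: 37.38
position: [564.9, 61.5, 78.3]
ee_rot: [180.0, 0.0, 172.1]
wrist_force: [0.4, 0.5, -1.3]
gripper_width: 16.9
gripper_force: 58.6
```

drive_tool(travel=[[0.0025,0,0],[0.005,0,0],[0.0075,0,0],[0.01,0,0],[0.0125,0,0],[0.015,0,0],[0.0175,0,0],[0.02,0,0],[0.0225,0,0],[0.025,0,0],[0.0275,0,0],[0.03,0,0],[0.0325,0,0],[0.035,0,0],[0.0375,0,0],[0.04,0,0],[0.0425,0,0],[0.045,0,0],[0.0475,0,0],[0.05,0,0]], rot=[[0,0,0],[0,0,0],[0,0,0],[0,0,0],[0,0,0],[0,0,0],[0,0,0],[0,0,0],[0,0,0],[0,0,0],[0,0,0],[0,0,0],[0,0,0],[0,0,0],[0,0,0],[0,0,0],[0,0,0],[0,0,0],[0,0,0],[0,0,0]], jaw=[0.9,0.9,0.9,0.9,0.9,0.9,0.9,0.9,0.9,0.9,0.9,0.9,0.9,0.9,0.9,0.9,0.9,0.9,0.9,0.9])

```text
clock: 39.88
position: [515.4, 68.4, 78.3]
ee_rot: [-180.0, 0.0, 172.1]
wrist_force: [-1.0, -0.1, -0.3]
gripper_width: 17.1
gripper_force: 58.6
```

drive_tool(travel=[[0.0027,0,0],[0.0054,0,0],[0.0081,0,0],[0.0108,0,0],[0.0135,0,0],[0.0162,0,0],[0.0189,0,0],[0.0216,0,0],[0.0243,0,0],[0.027,0,0],[0.0297,0,0],[0.0324,0,0],[0.0351,0,0],[0.0378,0,0],[0.0405,0,0],[0.0432,0,0],[0.0459,0,0],[0.0486,0,0],[0.0513,0,0],[0.054,0,0]], rot=[[0,0,0],[0,0,0],[0,0,0],[0,0,0],[0,0,0],[0,0,0],[0,0,0],[0,0,0],[0,0,0],[0,0,0],[0,0,0],[0,0,0],[0,0,0],[0,0,0],[0,0,0],[0,0,0],[0,0,0],[0,0,0],[0,0,0],[0,0,0]], jaw=[0.9,0.9,0.9,0.9,0.9,0.9,0.9,0.9,0.9,0.9,0.9,0.9,0.9,0.9,0.9,0.9,0.9,0.9,0.9,0.9])

```text
clock: 42.38
position: [461.9, 75.9, 78.3]
ee_rot: [180.0, 0.0, 172.1]
wrist_force: [0.0, 0.1, -0.3]
gripper_width: 17.2
gripper_force: 58.6
```

drive_tool(travel=[[0.002,0,0],[0.004,0,0],[0.004,0,0],[0.004,0,-0.003],[0.004,0,-0.006],[0.004,0,-0.01],[0.004,0,-0.015],[0.004,0,-0.03],[0.004,0,-0.06],[0.004,0,-0.1],[0.004,0,-0.11],[0.004,0,-0.11]], rot=[[0,0,0],[0,0,0],[0,0,0],[0,0,0],[0,0,0],[0,0,0],[0,0,0],[0,0,0],[0,0,0],[0,0,0],[0,0,0],[0,0,0]], jaw=[0.9,0.9,0.9,0.9,0.9,0.9,0.9,0.9,0.9,0.9,0.9,0.9])

```text
clock: 43.88
position: [458.3, 76.6, 189.0]
ee_rot: [179.9, 0.1, 172.1]
wrist_force: [-1.4, -0.1, -0.9]
gripper_width: 17.5
gripper_force: 58.6
```

```bash
python3 - <<'E'
from meas import *
a=robot.snapshot("top")[0]; b=robot.snapshot("scene")[0]
A=cv2.resize(a[150:200,110:170],None,fx=6,fy=6,interpolation=2);B=cv2.resize(b[250:300,315:375],None,fx=6,fy=6,interpolation=2)
cv2.imwrite("pics/hole.png",np.hstack([A,B])[...,::-1]); s=robot.get_state(); print(s["position"],s["ee_rot"])
E
```

```text
[457.3174093   76.36664154 187.56439982] [-1.79967569e+02 -7.88778644e-02  1.72075414e+02]
```

View pics/hole.png

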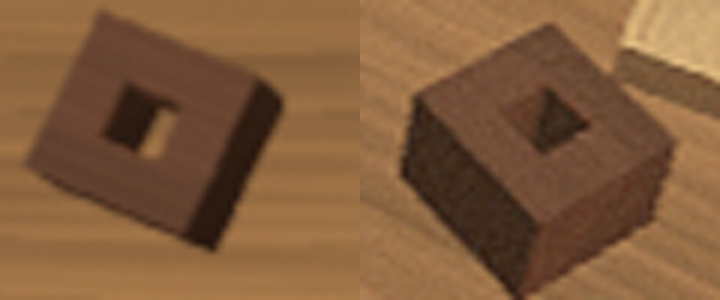

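The view shows the empty hole: centre at crop (141,120) in the top part, which is pixel (133.5,170.0), or world (657.5,230.4). I carry the pen back above the stand.

drive_tool(travel=[[-0.03,0.03,0],[-0.06,0.061,0],[-0.09,0.091,0],[-0.12,0.122,0],[-0.15,0.152,0],[-0.17,0.172,0],[-0.178,0.18,0],[-0.178,0.18,0],[-0.178,0.18,0],[-0.178,0.18,0.02],[-0.178,0.18,0.04],[-0.178,0.18,0.05],[-0.178,0.18,0.055],[-0.178,0.18,0.055]], rot=[[0,0,0.01],[0,0,0.025],[0,0,0.04],[0,0,0.055],[0,0,0.07],[0,0,0.078],[0,0,0.078],[0,0,0.078],[0,0,0.078],[0,0,0.078],[0,0,0.078],[0,0,0.078],[0,0,0.078],[0,0,0.078]], jaw=[0.9,0.9,0.9,0.9,0.9,0.9,0.9,0.9,0.9,0.9,0.9,0.9,0.9,0.9])

```text
clock: 45.72
position: [659.2, 230.1, 133.0]
ee_rot: [-180.0, -0.0, 158.0]
wrist_force: [0.4, 0.5, -0.8]
gripper_width: 17.5
gripper_force: 58.5
```

drive_tool(travel=[[0.001,0,0.01],[0.001,0,0.02],[0.001,0,0.03],[0.001,0,0.04],[0.001,0,0.05],[0.001,0,0.056],[0.001,0,0.06],[0.001,0,0.063],[0.001,0,0.064],[0.001,0,0.064],[0.001,0,0.064]], rot=[[0,0,0],[0,0,0],[0,0,0],[0,0,0],[0,0,0],[0,0,0],[0,0,0],[0,0,0],[0,0,0],[0,0,0],[0,0,0]], jaw=[0.9,0.9,0.9,0.9,0.9,0.9,0.9,0.9,0.9,0.9,0.9])

```text
clock: 47.1
position: [658.4, 230.6, 69.6]
ee_rot: [180.0, 0.0, 158.0]
wrist_force: [0.4, 0.4, -0.3]
gripper_width: 17.3
gripper_force: 58.5
```

drive_tool(travel=[[0,0,0.001],[0,0,0.0015],[0,0,0.0015],[0,0,0.0015],[0,0,0.0015],[0,0,0.0015],[0,0,0.0015],[0,0,0.0015],[0,0,-0.02],[0,0,-0.06],[0,0,-0.1],[0,0,-0.13],[0.08,-0.06,-0.13],[0.14,-0.12,-0.13],[0.14,-0.12,-0.13],[0.14,-0.12,-0.13]], rot=[[0,0,0],[0,0,0],[0,0,0],[0,0,0],[0,0,0],[0,0,0],[0,0,0],[0,0,0],[0,0,0],[0,0,0],[0,0,0],[0,0,0],[0,0,0],[0,0,0],[0,0,0],[0,0,0]], jaw=[0.9,0.9,0.7,0.4,0.3,0.2,0.15,0.15,0.15,0.15,0.15,0.15,0.15,0.15,0.15,0.15])

```text
clock: 49.1
position: [479.3, 169.9, 200.1]
ee_rot: [180.0, -0.2, 158.0]
wrist_force: [1.0, 0.9, 0.8]
gripper_width: 72.6
gripper_force: 0.0
```

```bash
python3 look.py fin; python3 - <<'E'
from meas import *
f=cv2.imread("pics/fin.png"); cv2.imwrite("pics/fin2.png",cv2.resize(f,None,fx=1.333,fy=1.333,interpolation=2))
a=robot.snapshot("top")[0]; h=cv2.cvtColor(a,cv2.COLOR_RGB2HSV).astype(int)
c=cents(roi((h[...,0]>95)&(h[...,2]>120),110,145,165,200),1)[0]; print(c[:2])
E
```

```text
[484.35691406 172.01205393 201.18335382] 49.2
(array([133.8, 169.9]), np.int32(163))
```

View pics/fin2.png

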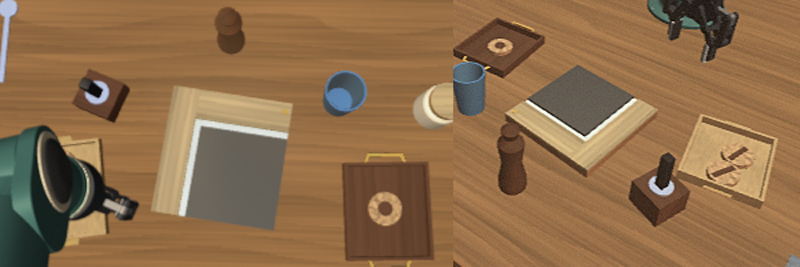

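The pen stands upright in its stand, collar pixel (133.8,169.9) close to the hole's centre. The coasters are in their trays and the bystanders look unmoved. I check how flat the coasters lie by depth, then hand in.

```bash
python3 - <<'E'
from meas import *
b,d=robot.snapshot("scene"); P=cloud("scene",cv2.medianBlur(d,3)); ok=True
for nm,x,y in (("c1",524,300),("c2",452,290),("s",463,-286)):
    for ox,oy in ((2,3),):
        m=np.hypot(P[...,0]-x-ox,P[...,1]-y-oy)<24
        Q=P[m]; A=np.c_[Q[:,:2]-[x,y],np.ones(len(Q))]; k=np.linalg.lstsq(A,Q[:,2],rcond=None)[0]
        print(nm,len(Q),k.round(3)); ok&=abs(k[0])<.14 and abs(k[1])<.14 and 8<k[2]<24
print(ok)
if ok: print(robot.job_done())
E
```

```text
c1 225 [1.8000e-02 1.1000e-02 1.6524e+01]
c2 146 [ 0.211  0.25  11.69 ]
s 97 [ 1.200e-02 -1.800e-02  1.577e+01]
False
```

c2's depth patch looks off. I move the arm aside and look from the top.

drive_tool(travel=[[-0.017,-0.043,0],[-0.034,-0.086,0],[-0.052,-0.13,0],[-0.07,-0.172,0],[-0.086,-0.213,0],[-0.086,-0.213,0],[-0.086,-0.213,0]], rot=[[0,0,0],[0,0,0],[0,0,0],[0,0,0],[0,0,0],[0,0,0],[0,0,0]], jaw=[0.15,0.15,0.15,0.15,0.15,0.15,0.15])

```text
clock: 50.18
position: [484.6, -57.8, 199.4]
ee_rot: [-180.0, 0.0, 158.0]
wrist_force: [0.8, 0.8, 0.1]
gripper_width: 72.5
gripper_force: 0.0
```

```bash
python3 - <<'E'
from meas import *
a,d=robot.snapshot("top"); b,ds=robot.snapshot("scene")
h=cv2.cvtColor(a,cv2.COLOR_RGB2HSV).astype(int); m=cv2.morphologyEx(((h[...,2]<125)&(h[...,1]>85)&(h[...,0]<25)).astype(np.uint8),cv2.MORPH_OPEN,np.ones((2,2)))
P=cloud("top",cv2.medianBlur(d,3))
for c,ar,_ in cents(roi(m,80,212,134,270),2):
    w=plane("top",[c],18)[0]; mm=np.hypot(P[...,0]-w[0],P[...,1]-w[1])<24; Q=P[mm]
    k=np.linalg.lstsq(np.c_[Q[:,:2]-w[:2],np.ones(len(Q))],Q[:,2],rcond=None)[0]; print(c,ar,w.round(1),len(Q),k.round(3))
A=cv2.resize(a[195:290,60:150],None,fx=4,fy=4,interpolation=2);B=cv2.resize(b[210:305,350:440],None,fx=4,fy=4,interpolation=2)
cv2.imwrite("pics/card.png",np.hstack([A,B])[...,::-1])
E
```

```text
[100.1 250.4] 72 [467.7 306.1  18. ] 322 [7.0000e-03 9.0000e-03 1.6956e+01]
[104.6 225.4] 68 [527.1 300.1  18. ] 316 [1.6000e-02 1.5000e-02 1.6645e+01]
```

```bash
python3 -c "
from plant import robot; print(robot.job_done())"
```

```text
the job is handed in; nothing more can be done
None
```

I handed the job in at about 50 s with no verdict shown: all three coasters lie flat in their trays (one warped one was knocked about 2 cm but stayed in), the joint was traced in one pass, and the pen is back upright in its stand; I viewed 16 pictures, two over the limit of 14.

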